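# Lock the camp stove's sliding side flap with its thumbscrew

## Robot

A 6-joint arm with a two-finger parallel gripper is mounted at the origin on the work surface. World frame = base frame: x ahead of the robot, y to its left, z up, the work surface at z = 0. Lengths are in m, angles in degrees, forces in N, time in s.
With the tool pointing down it reaches from about 0.4 to 0.825 m from the base axis. Payload 7 kg.
Tool frame: the origin (TCP) lies midway between the tips of the shut fingers; the grasp point (between the pads) lies 19 mm behind it; z points along the fingers, y is the line along which they close (so a half turn about z gives the same grasp; the last joint's range is limited). The gripper opens to 88 mm and grips with 3 to 60 N. Pads are 19 mm wide; open, the fingers measure 130 mm over their backs; the gripper's body (78 mm by 193 mm) begins 47 mm behind the grasp point.
Start: joints at [88.127, 20.546, 0.682, 0, -70.136, -16.507], TCP at [0.213, 0.641, 0.201] pointing down, gripper open.
Joint ranges: [-176.03, 176.03], [-82.01, 121.73], [-58.28, 71.71], [-173.87, 95.51], [-174.79, -0.11], [-173.66, 173.66]. Speed limits (degrees/s): [136.94, 136.94, 172.46, 180, 180, 180].

## Interface

Orientations are given as [roll, pitch, yaw] about the fixed x, y, z axes, in that order (R = Rz(yaw) Ry(pitch) Rx(roll)).
In Python, from plant import ctrl gives the robot as it stands. The module is installed in compiled form; this text tells all that it offers.
- The arm moves only by the tool send_rows, never from a script. Its argument "plan" is a list that holds one entry, the list of rows, each a list of 6 numbers: the shift along the tool's x, y, z in shares of 30 cm (1.0 is 30 cm), then the turn, a rotation vector about the tool's x, y, z in fractions of the full range, 1 being 360 degrees. A call has 1 to 8 rows; each row is the pose to reach, as a shift and turn from the pose commanded when the call began, along the tool's axes at that moment; what a row does not reach only later rows make up. A row lasts 1/12 s, in which the tool goes at most 41.7 mm and 7.16 degrees, less where a joint would pass 70% of its speed; a pose out of reach is approached as far as the arm can. A shift or turn number past 1, either way, is cut back to 1. A call with a gripper value outside its range is refused whole. "fingers" is the opening, from 0 (shut) to 1 (fully open), set as the call begins (left out, the last holds). The fingers move at their own pace and stop on an object; the grip force is fixed at half the most. Time passes only in rows, so rows that repeat a pose let the fingers close. It gives the time, the measured TCP pose, the force, the opening and the grip force at its end, in the units of the state.
- ctrl.get_obs(): the state, without advancing time (a new reading comes with each control period).
- ctrl.snapshot(name): name is "scene" or "side" or "wrist"; returns a dict with "img" (384x512x3 uint8, red, green, blue), "K" (3x3 intrinsics, pixels), "pose" (4x4, takes a point from camera to world coordinates). Camera axes: x right, y down, z forward; pixel columns grow to the right and rows downward; lengths in m; the calibration is good to about 2 mm. The wrist camera is an equidistant fisheye: a pixel r from the principal point sees the ray r / f radians off the axis. A picture is of the moment at which its call begins. There is no depth.
- ctrl.close_job(): hands the job in; it is judged then, once.
The state is a dict: "clock": time; "joint_pos": joint angles; "qvel": joint speeds; "tau": joint torques, N m; "tool_pos": TCP position; "orientation": TCP orientation; "force": force on the tool from outside, world axes, zero at the start; "moment": the same for the moment, N m; "opening": finger opening in m; "gripper_force": force on a finger pad.
Only numpy, scipy, OpenCV 4.12 (cv2) and the standard library are available. Lean on these libraries where they do the work, as an engineer would, in place of code of your own. Each camera call takes 0.05 s, during which the arm holds its last target. There are 200 camera calls.

## Task

Take the red-winged thumbscrew out of the grey block and put its foot through the slot in the stove's sliding side flap, then gently draw the flap outwards, feeling for the hidden slot of the bracket underneath, until the thumbscrew goes down through both and its flange sits flush on the flap. Give it a quarter turn, either way, so that its foot locks under the bracket, and let go. Never press or pull hard on the stove (keep below 35 N), and leave the pot and the creamer jug where they are.

Things in the scene. Friction and masses are not known exactly. Their poses are not given: they have to be found in the camera images.
- screw: Thumbscrew, 60 g, upright in the grey block. Origin on its axis at the underside of its flange; z up along the axis, x along the wing. Above: steel flange 26 mm across, 4 mm thick, then a flat red wing 30 mm long (x), 9 mm thick (y), up to 31 mm above the origin: pinch it across its thickness. Below: plain unthreaded shank, 7.2 mm in diameter. Half a turn makes no difference.
- screw_foot (a point): Lowest point of the thumbscrew, 21.6 mm below its origin, same axes: underside of a round-nosed crossbar along x, 14 mm long, 7.2 mm thick (y), its top 14.4 mm below the origin. It goes straight down through slots with the crossbar along them; under the bracket a quarter turn locks it.
- caddy: Fixed grey plastic block, 60 x 60 mm, 36 mm tall, with a 17.5 mm round hole right through its centre in which the thumbscrew stands (flange on the block's top). Origin at the centre of its underside, on the table.
- stove: Bright yellow camp stove, fixed, 260 mm (x) by 340 mm (y), 85 mm high, black grate to 100 mm. Origin under its centre on the table, z up. The sliding flap comes out of its -y side, along -y (the +y flap is fixed). Around the flap's slot: flap underside 70 mm, then steel bracket 5 mm thick, top 68 mm above the table, free space below.
- flap_slot (a point): Centre of the slot in the sliding flap at its top face, 75 mm above the table; axes as the stove's. Flap: yellow plate 5 mm thick, 180 mm wide (x), with a 10 mm high lip at its outer edge, 57 mm from the slot. Slot: 18 mm long (x), 9.5 mm wide (y), right through; it lies on the stove's x = 0, and at y = -225 mm with the flap pushed in.
- flap (a joint): How far the flap is drawn out, m: 0 pushed in, 0.041 end stop. About 2 N of friction; it stays where left, and a screw foot in its slot drags it along. The flap's slot comes over the bracket's slot (hidden, not measured, to be felt for) at some value from 0.022 to 0.038, different each time, within about 1 mm either way.
- pot: Stainless pot, 160 mm across, 85 mm tall, standing loose on the stove's grate. Leave alone. Origin under its centre.
- jug: Small white enamel creamer jug with a blue handle, 65 mm across, 80 mm tall. Leave alone. Origin under its centre.
- bracket_face (a point): Where the hidden bracket's top face lies untouched: 68 mm above the table, at the stove's x = 0, y = -200 mm. Spring steel, it gives 1 mm per 4 N, 5 mm at most. Its slot, 18 mm long (stove x) and 10.5 mm wide (y), is on x = 0, not shown by this point. A foot beside the slot lands with the screw's origin 14.6 mm above the flap; over it, it drops until the flange is on the flap.
Things that resemble listed ones, but are neither listed nor needed, are in the scene too. Of the things that look like the screw, the smallest one is meant.

How it is judged:
By the outcome, as a careful person would: the job done as asked, in the order asked, and still so for the second after the job is handed in, with the robot touching nothing.
It also fails if it takes over 72 s, if anything falls off the work surface, if the arm or the gripper's body presses on something with over 40 N, if the wrist force passes 120 N, or if a joint passes its speed limit or range.

## Working session

There is one attempt and no reset: what is moved stays moved. The work goes in short steps, Python scripts to look and compute and a tool call to move; the robot and the scene stay as the last step left them, time stands still between calls to the robot, and variables do not carry over. Pictures are saved under pics/ and viewed, at most 10 in all, crops included, and the job is handed in when it is done.

Besides the shell and the picture viewer there is one more tool, called by a JSON object that holds its "op" and its "data". send_rows: Moves the arm, as the interface text tells. Its arguments: {"type":"object","properties":{"plan":{"type":"array","items":{"type":"array","items":{"type":"array","items":{"type":"number"}}}},"fingers":{"type":"number"}},"required":["plan"]}

```bash
mkdir -p pics
python3 - <<'E'
from plant import ctrl
import cv2,numpy as np
o=ctrl.get_obs();print({k:np.round(v,4).tolist() for k,v in o.items()})
for n in ["scene","side","wrist"]:
    s=ctrl.snapshot(n);cv2.imwrite(f"pics/{n}0.png",s["img"][:,:,::-1]);np.savez(f"pics/{n}0.npz",**s)
    print(n,s["K"].round(1).tolist(),s["pose"].round(3).tolist())
E
```

```text
{'clock': 0.0, 'joint_pos': [88.1267, 20.5897, 0.6344, -0.0203, -70.1352, -16.5061], 'qvel': [0.0147, -0.053, 0.0849, -0.1078, 0.0173, -0.0757], 'tau': [-0.0011, -58.2722, 29.3062, 6.9969, 0.007, -0.0001], 'tool_pos': [0.2127, 0.6401, 0.1998], 'orientation': [179.9077, -0.0074, -18.3864], 'force': [-0.2506, -0.122, 1.1707], 'moment': [-0.0431, 0.0065, -0.007], 'gripper_force': 0.0, 'opening': 0.0875}
scene [[395.7, 0.0, 264.1], [0.0, 395.7, 190.6], [0.0, 0.0, 1.0]] [[-0.007, 0.597, -0.802, 1.364], [1.0, 0.011, -0.0, -0.045], [0.009, -0.802, -0.597, 0.715], [0.0, 0.0, 0.0, 1.0]]
side [[451.6, 0.0, 263.4], [0.0, 451.6, 193.2], [0.0, 0.0, 1.0]] [[0.727, -0.44, 0.528, 0.019], [-0.687, -0.45, 0.571, -0.613], [-0.013, -0.777, -0.629, 0.698], [0.0, 0.0, 0.0, 1.0]]
wrist [[297.3, 0.0, 259.2], [0.0, 297.3, 190.8], [0.0, 0.0, 1.0]] [[-0.316, -0.908, -0.274, 0.287], [-0.949, 0.302, 0.09, 0.615], [0.001, 0.289, -0.957, 0.384], [0.0, 0.0, 0.0, 1.0]]
```

View pics/scene0.png

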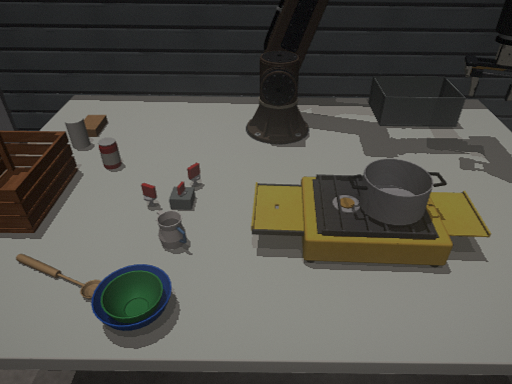

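View pics/wrist0.png

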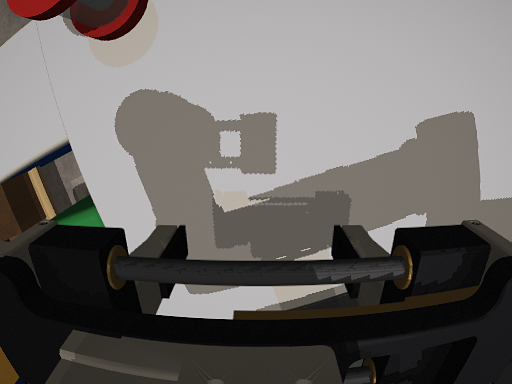

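View pics/side0.png

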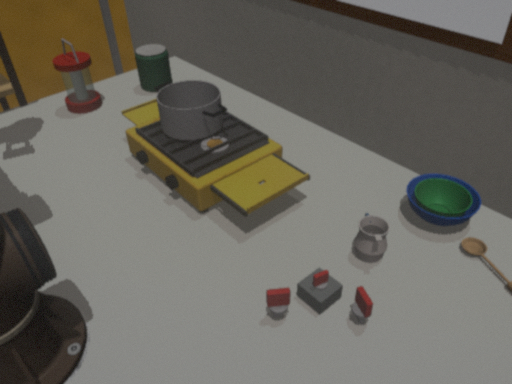

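The scene view shows the block with the screw at about (182,193) and the flap slot at (277,206); the side view shows them at (320,283) and (262,182). I'll enlarge crops of both views so I can measure precisely.

Run:
```python
import cv2,numpy as np
a=cv2.imread("pics/scene0.png");b=cv2.imread("pics/side0.png")
def c(im,x,y,w,h):
    p=cv2.resize(im[y:y+h,x:x+w],(400,300),interpolation=cv2.INTER_CUBIC)
    return cv2.convertScaleAbs(p,alpha=1.4)
# 8x for 50x37.5 -> use 6.25x (64x48); flaps 4x (100x75)
m=np.vstack([np.hstack([c(a,150,170,64,48),c(b,290,255,64,48)]),np.hstack([c(a,240,175,80,60),c(b,210,145,100,75)])])
cv2.imwrite("pics/m.png",m)
```

```text
(no output)
```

View pics/m.png

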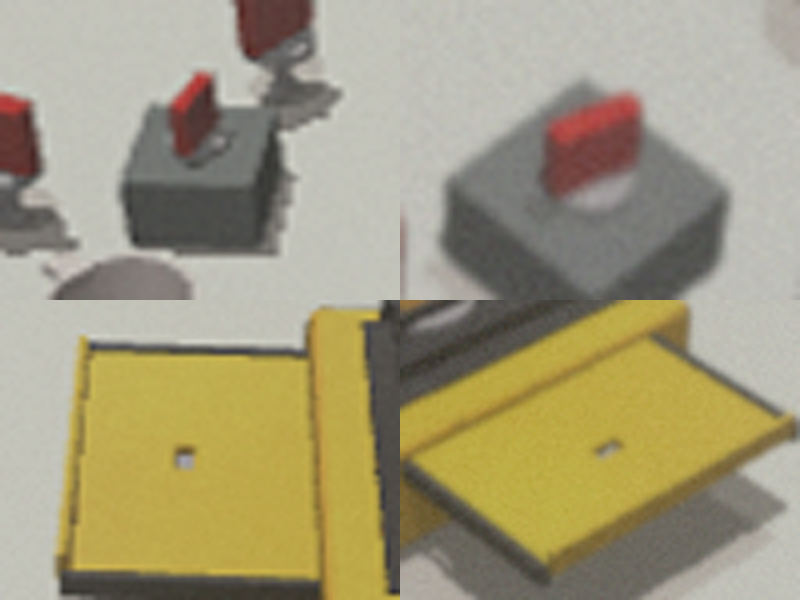

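The upper crops show the wing and the block's top corners, with wing top centres at (192,90) and (594,114). The lower crops show the slot at (185,459) and (609,450), along with the flap edges. Next I'll project these to world coordinates.

```bash
cat > h.py <<'E'
import numpy as np
def cam(n):
    return np.load(f"pics/{n}.npz")
def ray(s,u,v,fish=False):
    K,P=s["K"],s["pose"];x=(u-K[0,2])/K[0,0];y=(v-K[1,2])/K[1,1]
    d=np.array([x,y,1.])
    if fish:
        r=np.hypot(x,y);d=np.array([x*np.sin(r)/r,y*np.sin(r)/r,np.cos(r)])
    return P[:3,3],P[:3,:3]@d
def onz(s,u,v,z,fish=False):
    o,d=ray(s,u,v,fish);return (o+d*(z-o[2])/d[2])
def proj(s,p,fish=False):
    q=s["pose"][:3,:3].T@(np.array(p)-s["pose"][:3,3]);K=s["K"]
    if fish:
        r=np.hypot(q[0],q[1]);t=np.arctan2(r,q[2]);x,y=q[:2]/r*t
    else: x,y=q[:2]/q[2]
    return np.array([x*K[0,0]+K[0,2],y*K[1,1]+K[1,2]])
E
python3 - <<'E'
from h import *
A,B=cam("scene0"),cam("side0")
f=lambda x0,y0,k,ox,oy:(lambda p:(x0+(p[0]-ox+.5)/k-.5,y0+(p[1]-oy+.5)/k-.5))
a1=f(150,170,6.25,0,0);b1=f(290,255,6.25,400,0);a2=f(240,175,5,0,300);b2=f(210,145,4,400,300)
def pr(t,S,m,pts,z): print(t,[(1000*onz(S,*m(p),z))[:2].round(1).tolist() for p in pts])
pr("blk A",A,a1,[(152,107),(277,112),(122,183),(265,183)],.036)
pr("blk B",B,b1,[(582,80),(728,197),(445,187),(590,285)],.036)
pr("wing A",A,a1,[(192,90),(180,104),(204,75)],.067)
pr("wing B",B,b1,[(594,114),(556,130),(635,100)],.067)
pr("slot A",A,a2,[(185,459)],.075); pr("slot B",B,b2,[(609,450)],.075)
pr("lip A",A,a2,[(83,338),(62,558)],.085)
pr("body A",A,a2,[(310,320),(325,585)],.085)
pr("lip B",B,b2,[(795,415),(551,558)],.085)
pr("platebodyA",A,a2,[(308,354),(320,574)],.075)
E
```

```text
blk A [[436.5, -307.7], [439.4, -249.2], [494.2, -310.1], [493.0, -246.5]]
blk B [[494.3, -252.7], [490.7, -313.0], [433.2, -252.2], [437.0, -305.8]]
wing A [[465.7, -280.3], [476.4, -283.7], [454.0, -277.0]]
wing B [[464.7, -280.7], [452.2, -277.0], [477.3, -285.5]]
slot A [[570.6, -13.0]]
slot B [[566.6, -16.4]]
lip A [[478.3, -67.5], [659.0, -73.4]]
body A [[458.5, 58.5], [675.9, 50.5]]
lip B [[655.9, -76.2], [473.6, -71.7]]
platebodyA [[477.1, 56.7], [657.2, 50.2]]
```

The rows are not in the units I measure in: shifts go in shares of 30 cm and turns go in shares of 360 degrees. I convert before sending: 25 cm / 30 = 0.8333, 21 cm / 30 = 0.7.

{"op": "send_rows", "data": {"plan": [[[0.8333,0.7,-0.1667,0,0,0],[0.8333,0.7,-0.1667,0,0,0],[0.8333,0.7,-0.1667,0,0,0],[0.8333,0.7,-0.1667,0,0,0],[0.8333,0.7,-0.1667,0,0,0],[0.8333,0.7,-0.1667,0,0,0],[0.8333,0.7,-0.1667,0,0,0],[0.8333,0.7,-0.1667,0,0,0]]], "fingers": 0.45}}

```text
clock: 0.82
tool_pos: [0.3844, 0.3603, 0.2512]
orientation: [-180.0, 0.0, -18.4]
force: [0.5, 1.2, -0.4]
opening: 0.0421
gripper_force: 0.0
```

In the tool's units: 30 cm / 30 = 1, 14 cm / 30 = 0.4667.

{"op": "send_rows", "data": {"plan": [[[0.4667,1,0,0,0,0],[0.4667,1,0,0,0,0],[0.4667,1,0,0,0,0],[0.4667,1,0,0,0,0],[0.4667,1,0,0,0,0],[0.4667,1,0,0,0,0],[0.4667,1,0,0,0,0],[0.4667,1,0,0,0,0]]]}}

```text
clock: 1.48
tool_pos: [0.4216, 0.0315, 0.251]
orientation: [-180.0, -0.0, -18.4]
force: [1.6, -0.4, 0.4]
opening: 0.0397
gripper_force: 0.0
```

In the tool's units: 28.2 cm / 30 = 0.94, 13.9 cm / 30 = 0.4633.

{"op": "send_rows", "data": {"plan": [[[0.4633,0.94,0.1667,0,0,0],[0.4633,0.94,0.1667,0,0,0],[0.4633,0.94,0.1667,0,0,0],[0.4633,0.94,0.1667,0,0,0],[0.4633,0.94,0.1667,0,0,0],[0.4633,0.94,0.1667,0,0,0],[0.4633,0.94,0.1667,0,0,0],[0.4633,0.94,0.1667,0,0,0]]]}}

```text
clock: 2.15
tool_pos: [0.4646, -0.281, 0.1996]
orientation: [180.0, 0.1, -18.5]
force: [0.8, 0.8, -0.5]
opening: 0.0391
gripper_force: 0.0
```

Run:
```python
from plant import ctrl
import cv2,numpy as np
from h import *
o=ctrl.get_obs();print({k:np.round(o[k],4).tolist() for k in ["joint_pos","tool_pos","orientation","force"]})
s=ctrl.snapshot("wrist");np.savez("pics/wrist1.npz",**s)
print(proj(s,(.465,-.28,.067),1),proj(s,(.465,-.28,.036),1))
cv2.imwrite("pics/w1.png",cv2.resize(s["img"][:,:,::-1],(800,600),interpolation=cv2.INTER_CUBIC))
```

```text
{'joint_pos': [-10.4766, 8.2134, -16.0861, 0.0117, -65.77, 82.0061], 'tool_pos': [0.4646, -0.281, 0.1996], 'orientation': [179.9798, 0.0674, -18.4658], 'force': [0.8155, 0.8433, -0.4526]}
[258.18199826 175.74899606] [258.27487642 169.50519224]
```

View pics/w1.png

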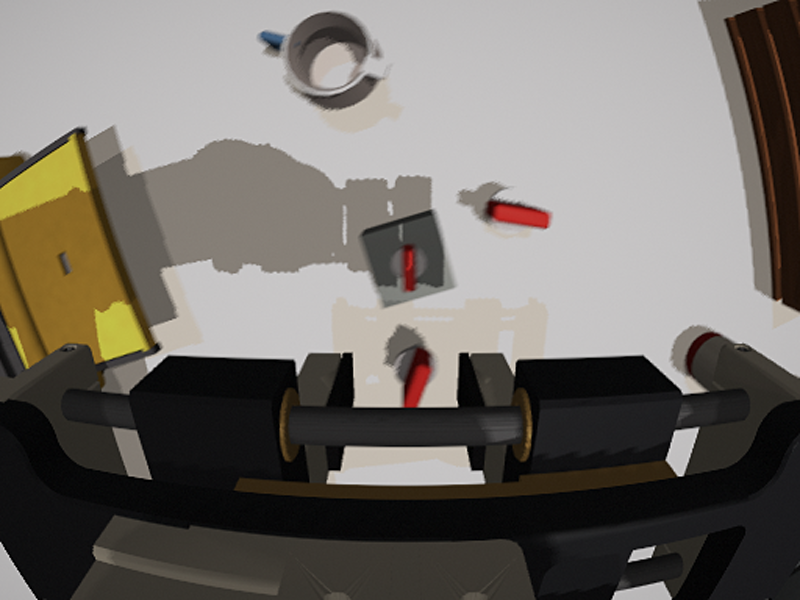

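The wrist view shows the screw's wing at (410,268), between the fingers and parallel to the pads. It sits about 2–4 mm toward +tool y. The jug is clear at (330,60). I'll descend with a small correction.

In the tool's units: 15.6 cm / 30 = 0.52, 15 cm / 30 = 0.5.

{"op": "send_rows", "data": {"plan": [[[0.0033,0.0067,0.1333,0,0,0],[0.0033,0.0067,0.2667,0,0,0],[0.0033,0.0067,0.3667,0,0,0],[0.0033,0.0067,0.45,0,0,0],[0.0033,0.0067,0.5,0,0,0],[0.0033,0.0067,0.52,0,0,0],[0.0033,0.0067,0.52,0,0,0],[0.0033,0.0067,0.52,0,0,0]]]}}

```text
clock: 2.87
tool_pos: [0.4659, -0.2802, 0.0453]
orientation: [180.0, -0.0, -18.4]
force: [-0.3, -0.3, 0.5]
opening: 0.0393
gripper_force: 0.0
```

{"op": "send_rows", "data": {"plan": [[[0,0,0,0,0,0],[0,0,0,0,0,0],[0,0,0,0,0,0],[0,0,0,0,0,0],[0,0,0,0,0,0],[0,0,0,0,0,0],[0,0,0,0,0,0],[0,0,0,0,0,0]]], "fingers": 0}}

```text
clock: 3.53
tool_pos: [0.4655, -0.2801, 0.0448]
orientation: [180.0, -0.0, -18.4]
force: [1.0, -0.4, 0.0]
opening: 0.0011
gripper_force: 0.0
```

Run:
```python
from plant import ctrl
import cv2,numpy as np
ims=[]
for n,(x,y,w,h) in {"wrist":(160,140,200,150),"side":(270,220,120,90),"scene":(130,140,120,90)}.items():
    s=ctrl.snapshot(n);np.savez(f"pics/{n}2.npz",**s);cv2.imwrite(f"pics/{n}2.png",s["img"][:,:,::-1])
    ims.append(cv2.resize(s["img"][y:y+h,x:x+w,::-1],(400,300),interpolation=cv2.INTER_CUBIC))
m=np.vstack([np.hstack(ims[:2]),np.hstack([ims[2],ims[2]*0])]);cv2.imwrite("pics/m2.png",cv2.convertScaleAbs(m,alpha=1.3))
```

```text
(no output)
```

View pics/m2.png

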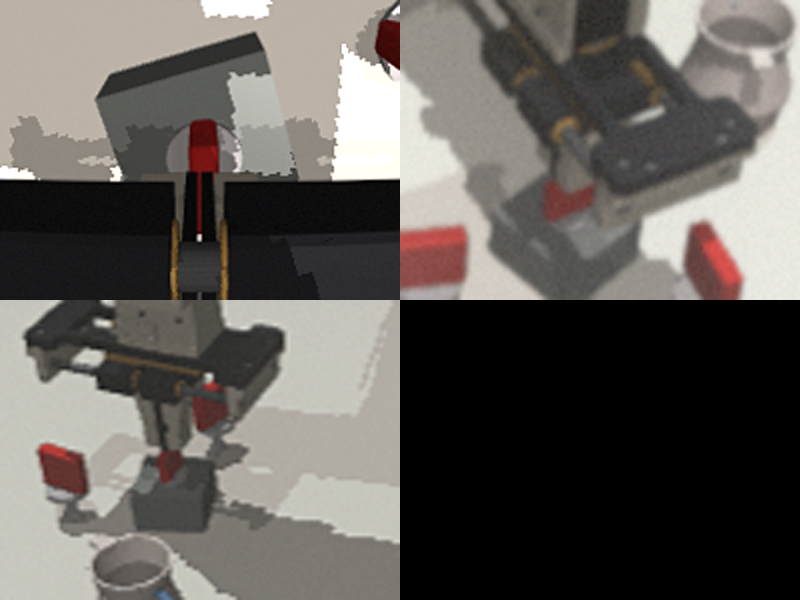

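The fingers shut without the wing: it is visible ahead of them on the +tool x side, at wrist crop (203,145) and scene crop (168,465). I'll check where the reported TCP projects.

Run:
```python
from h import *
from plant import ctrl
o=ctrl.get_obs();print({k:np.round(o[k],4).tolist() for k in ["joint_pos","tool_pos","orientation","opening"]})
p=np.array(o["tool_pos"])
for n,(x,y,w,ox,oy) in {"wrist2":(160,140,200,0,0),"side2":(270,220,120,400,0),"scene2":(130,140,120,0,300)}.items():
    s=cam(n);k=400/w
    for z in (p[2],p[2]+.019,.067,.040):
        u=proj(s,[p[0],p[1],z],n[0]=='w');print(n,round(z,3),((u-[x,y])*k+[ox,oy]).round(0))
    if n!='wrist2':
        # wing top in before pic
        pass
```

```text
{'joint_pos': [-10.3592, 17.176, -27.335, 0.0011, -45.4932, 81.9808], 'tool_pos': [0.4655, -0.2801, 0.0447], 'orientation': [179.9986, 0.0042, -18.3776], 'opening': 0.0005}
wrist2 0.045 [198. 167.]
wrist2 0.064 [198. 191.]
wrist2 0.067 [198. 196.]
wrist2 0.04 [198. 162.]
side2 0.045 [566. 201.]
side2 0.064 [568. 179.]
side2 0.067 [569. 175.]
side2 0.04 [566. 207.]
scene2 0.045 [171. 468.]
scene2 0.064 [168. 450.]
scene2 0.067 [168. 446.]
scene2 0.04 [172. 472.]
```

The reported TCP projects onto the wing, but the fingertips actually appear at about z = 0.065–0.07, just above the wing top (its top face shows through the gap). So the fingers closed too high. I'll open and feel my way down in small steps.

In the tool's units: 0.5 cm / 30 = 0.0167, 0.4 cm / 30 = 0.0133.

{"op": "send_rows", "data": {"plan": [[[0,0,0,0,0,0],[0,0,0,0,0,0],[0,0,0,0,0,0],[0,0,0,0,0,0],[0,0,0.0067,0,0,0],[0,0,0.0133,0,0,0],[0,0,0.0167,0,0,0],[0,0,0.0167,0,0,0]]], "fingers": 0.35}}

```text
clock: 4.35
tool_pos: [0.4652, -0.28, 0.0394]
orientation: [180.0, 0.0, -18.4]
force: [0.6, -0.4, 0.0]
opening: 0.0305
gripper_force: 0.0
```

Run:
```python
from plant import ctrl
import cv2,numpy as np
o=ctrl.get_obs();print({k:np.round(o[k],4).tolist() for k in ["tool_pos","force","opening"]})
ims=[]
for n,(x,y,w,h) in {"side":(280,230,100,75),"scene":(140,150,100,75)}.items():
    s=ctrl.snapshot(n);np.savez(f"pics/{n}3.npz",**s)
    ims.append(cv2.resize(s["img"][y:y+h,x:x+w,::-1],(400,300),interpolation=cv2.INTER_CUBIC))
cv2.imwrite("pics/m3.png",cv2.convertScaleAbs(np.hstack(ims),alpha=1.4))
```

```text
{'tool_pos': [0.4652, -0.28, 0.0394], 'force': [0.5647, -0.3931, 0.0492], 'opening': 0.0305}
```

View pics/m3.png

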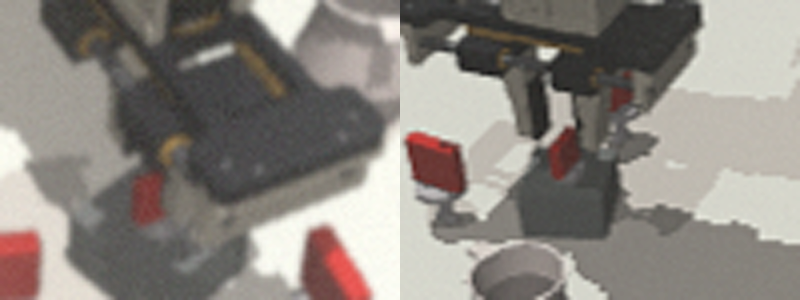

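In the scene crop the left fingertip is at (535,138), just below the level of the wing top (565,130). That confirms the tips are about 20 mm above the reported TCP, so I'll carry on down, watching the force.

In the tool's units: 0.9 cm / 30 = 0.03, 0.8 cm / 30 = 0.0267.

{"op": "send_rows", "data": {"plan": [[[0,0,0.01,0,0,0],[0,0,0.02,0,0,0],[0,0,0.0267,0,0,0],[0,0,0.03,0,0,0],[0,0,0.03,0,0,0]]]}}

```text
clock: 4.87
tool_pos: [0.4652, -0.28, 0.0304]
orientation: [180.0, 0.0, -18.4]
force: [-0.4, 0.2, 0.1]
opening: 0.0306
gripper_force: 0.0
```

{"op": "send_rows", "data": {"plan": [[[0,0,0,0,0,0],[0,0,0,0,0,0],[0,0,0,0,0,0],[0,0,0,0,0,0],[0,0,0,0,0,0],[0,0,0,0,0,0]]], "fingers": 0}}

```text
clock: 5.37
tool_pos: [0.4655, -0.2801, 0.0309]
orientation: [180.0, -0.0, -18.4]
force: [-0.3, 0.1, -0.3]
opening: 0.0086
gripper_force: 30.0
```

In the tool's units: 0.5 cm / 30 = 0.0167, 0.4 cm / 30 = 0.0133.

{"op": "send_rows", "data": {"plan": [[[0,0,0,0,0,0],[0,0,0,0,0,0],[0,0,0,0,0,0],[0,0,0.0067,0,0,0],[0,0,0.0133,0,0,0],[0,0,0.0167,0,0,0],[0,0,0.0167,0,0,0]]], "fingers": 0.25}}

```text
clock: 5.95
tool_pos: [0.4652, -0.28, 0.0253]
orientation: [180.0, 0.0, -18.4]
force: [0.3, -0.2, 0.6]
opening: 0.0215
gripper_force: 0.0
```

{"op": "send_rows", "data": {"plan": [[[0,0,0,0,0,0],[0,0,0,0,0,0],[0,0,0,0,0,0],[0,0,0,0,0,0],[0,0,0,0,0,0],[0,0,0,0,0,0]]], "fingers": 0}}

```text
clock: 6.45
tool_pos: [0.4655, -0.2801, 0.0258]
orientation: [180.0, -0.0, -18.4]
force: [-0.1, -0.2, -0.2]
opening: 0.0084
gripper_force: 30.0
```

{"op": "send_rows", "data": {"plan": [[[0,0,-0.0667,0,0,0],[0,0,-0.1667,0,0,0],[0,0,-0.3,0,0,0],[0,0,-0.4333,0,0,0],[0,0,-0.5133,0,0,0],[0,0,-0.5133,0,0,0],[0,0,-0.5133,0,0,0]]]}}

```text
clock: 7.03
tool_pos: [0.4663, -0.2802, 0.1816]
orientation: [-180.0, -0.2, -18.4]
force: [-0.7, -0.0, -1.3]
opening: 0.0086
gripper_force: 30.0
```

In the tool's units: -28.4 cm / 30 = -0.9467, 1.3 cm / 30 = 0.0433, -16.6 degrees / 360 = -0.0461.

{"op": "send_rows", "data": {"plan": [[[0.0067,-0.1,0,0,0,-0.0111],[0.0167,-0.2333,0,0,0,-0.0222],[0.0233,-0.3667,0,0,0,-0.0333],[0.03,-0.5,0,0,0,-0.0461],[0.0367,-0.6333,0,0,0,-0.0461],[0.0433,-0.7667,0,0,0,-0.0461],[0.0467,-0.8833,0,0,0,-0.0461],[0.0467,-0.9467,0,0,0,-0.0461]]]}}

```text
clock: 7.7
tool_pos: [0.5686, -0.0118, 0.1781]
orientation: [180.0, 0.1, -1.7]
force: [0.4, -0.4, -0.4]
opening: 0.0087
gripper_force: 30.0
```

In the tool's units: 7.5 cm / 30 = 0.25, 7 cm / 30 = 0.2333.

{"op": "send_rows", "data": {"plan": [[[0,0,0,0,0,0],[0,0,0.0667,0,0,0],[0,0,0.1333,0,0,0],[0,0,0.2,0,0,0],[0,0,0.2333,0,0,0],[0,0,0.25,0,0,0],[0,0,0.25,0,0,0],[0,0,0.25,0,0,0]]]}}

```text
clock: 8.37
tool_pos: [0.5685, -0.0152, 0.105]
orientation: [180.0, -0.0, -1.8]
force: [0.5, 0.4, 0.5]
opening: 0.009
gripper_force: 30.0
```

Run:
```python
from plant import ctrl
import cv2,numpy as np
from h import *
p=np.array(ctrl.get_obs()["tool_pos"]);print(p)
ims=[]
for n,(x,y,w,h) in {"scene":(252,176,50,75),"side":(237,150,50,75)}.items():
    s=ctrl.snapshot(n);np.savez(f"pics/{n}4.npz",**s)
    ims.append(cv2.resize(s["img"][y:y+h,x:x+w,::-1],(400,600),interpolation=cv2.INTER_CUBIC))
    for dz in (-.0112,-.004,.0104,.0144): print(n,dz,((proj(s,p+[0,0,dz])-[x,y]+.5)*8-.5).round(0))
cv2.imwrite("pics/m4.png",cv2.convertScaleAbs(np.hstack(ims),alpha=1.4))
```

```text
[ 0.56851334 -0.01519795  0.10504944]
scene -0.0112 [195. 196.]
scene -0.004 [195. 179.]
scene 0.0104 [197. 142.]
scene 0.0144 [197. 132.]
side -0.0112 [204. 202.]
side -0.004 [203. 182.]
side 0.0104 [202. 140.]
side 0.0144 [202. 128.]
```

View pics/m4.png

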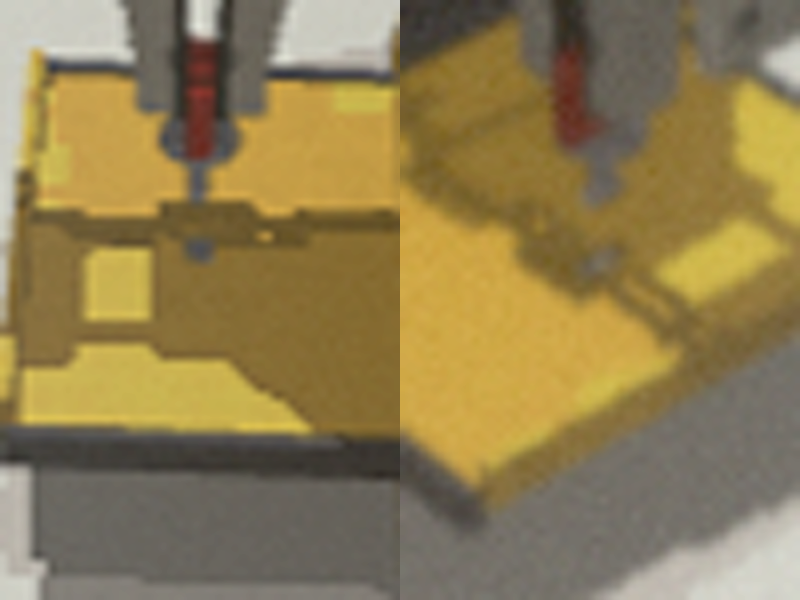

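Scene crop: foot bottom at (197,198), slot at (200,249). Side crop: foot centre at (603,195), slot at (601,263). Taken together, the slot is about 1.2 mm further along +y. I'll shift and lower to just above the flap, then feel.

In the tool's units: 1.8 cm / 30 = 0.06, 1.2 cm / 30 = 0.04.

{"op": "send_rows", "data": {"plan": [[[0.0007,-0.004,0.0167,0,0,0],[0.0007,-0.004,0.04,0,0,0],[0.0007,-0.004,0.0567,0,0,0],[0.0007,-0.004,0.06,0,0,0],[0.0007,-0.004,0.06,0,0,0],[0.0007,-0.004,0.06,0,0,0]]]}}

```text
clock: 8.97
tool_pos: [0.5685, -0.0138, 0.0866]
orientation: [180.0, 0.0, -1.8]
force: [0.6, 0.1, -0.5]
opening: 0.009
gripper_force: 30.0
```

In the tool's units: 0.1 cm / 30 = 0.0033, 0.05 cm / 30 = 0.0017.

{"op": "send_rows", "data": {"plan": [[[0,0,0.0017,0,0,0],[0,0,0.0033,0,0,0],[0,0,0.0033,0,0,0]]]}}

```text
clock: 9.22
tool_pos: [0.5686, -0.0137, 0.0858]
orientation: [-180.0, -0.0, -1.8]
force: [-0.7, -0.4, -0.3]
opening: 0.0087
gripper_force: 30.0
```

In the tool's units: 0.1 cm / 30 = 0.0033, 0.05 cm / 30 = 0.0017.

{"op": "send_rows", "data": {"plan": [[[0,0,0.0017,0,0,0],[0,0,0.0033,0,0,0],[0,0,0.0033,0,0,0]]]}}

```text
clock: 9.47
tool_pos: [0.5685, -0.0138, 0.0847]
orientation: [180.0, 0.0, -1.8]
force: [-0.6, 0.6, -1.1]
opening: 0.0087
gripper_force: 30.0
```

In the tool's units: 0.05 cm / 30 = 0.0017.

{"op": "send_rows", "data": {"plan": [[[0,0,0.0017,0,0,0],[0,0,0.0017,0,0,0]]]}}

```text
clock: 9.63
tool_pos: [0.5685, -0.0138, 0.0842]
orientation: [-180.0, 0.0, -1.8]
force: [-0.8, -0.5, -0.7]
opening: 0.0087
gripper_force: 30.0
```

In the tool's units: 0.1 cm / 30 = 0.0033, 0.05 cm / 30 = 0.0017.

{"op": "send_rows", "data": {"plan": [[[0,0,0.0017,0,0,0],[0,0,0.0033,0,0,0],[0,0,0.0033,0,0,0]]]}}

```text
clock: 9.88
tool_pos: [0.5685, -0.0138, 0.0831]
orientation: [180.0, 0.0, -1.8]
force: [-1.0, -0.0, -0.8]
opening: 0.0082
gripper_force: 30.0
```

In the tool's units: 0.3 cm / 30 = 0.01, 0.25 cm / 30 = 0.0083.

{"op": "send_rows", "data": {"plan": [[[0,0,0.0017,0,0,0],[0,0,0.0033,0,0,0],[0,0,0.005,0,0,0],[0,0,0.0067,0,0,0],[0,0,0.0083,0,0,0],[0,0,0.01,0,0,0],[0,0,0.01,0,0,0]]]}}

```text
clock: 10.47
tool_pos: [0.5684, -0.0138, 0.0801]
orientation: [180.0, 0.0, -1.8]
force: [-0.0, 0.6, -0.6]
opening: 0.0087
gripper_force: 30.0
```

In the tool's units: 0.1 cm / 30 = 0.0033, 0.05 cm / 30 = 0.0017.

{"op": "send_rows", "data": {"plan": [[[0,0,0.0017,0,0,0],[0,0,0.0033,0,0,0],[0,0,0.0033,0,0,0]]]}}

```text
clock: 10.72
tool_pos: [0.5686, -0.0138, 0.0792]
orientation: [180.0, -0.0, -1.8]
force: [0.3, -0.7, 0.7]
opening: 0.0084
gripper_force: 30.0
```

In the tool's units: 0.1 cm / 30 = 0.0033, 0.05 cm / 30 = 0.0017.

{"op": "send_rows", "data": {"plan": [[[0,0,0.0017,0,0,0],[0,0,0.0033,0,0,0],[0,0,0.0033,0,0,0],[0,0,0.0033,0,0,0]]]}}

```text
clock: 11.05
tool_pos: [0.5686, -0.0138, 0.0785]
orientation: [180.0, -0.0, -1.8]
force: [-1.5, 1.2, 2.2]
opening: 0.0088
gripper_force: 30.0
```

In the tool's units: 0.1 cm / 30 = 0.0033, 0.05 cm / 30 = 0.0017.

{"op": "send_rows", "data": {"plan": [[[0,0,0.0017,0,0,0],[0,0,0.0033,0,0,0],[0,0,0.0033,0,0,0],[0,0,0.0033,0,0,0]]]}}

```text
clock: 11.38
tool_pos: [0.5688, -0.0138, 0.0777]
orientation: [180.0, -0.0, -1.8]
force: [-2.0, -0.6, 5.1]
opening: 0.009
gripper_force: 30.0
```

It is on the bracket through the flap slot, pressing at about 5 N. Now I'll draw outwards.

In the tool's units: 0.4 cm / 30 = 0.0133, 0.32 cm / 30 = 0.0107.

{"op": "send_rows", "data": {"plan": [[[0,0.0027,0,0,0,0],[0,0.0053,0,0,0,0],[0,0.008,0,0,0,0],[0,0.0107,0,0,0,0],[0,0.0133,0,0,0,0],[0,0.0133,0,0,0,0]]]}}

```text
clock: 11.88
tool_pos: [0.5692, -0.0168, 0.0778]
orientation: [-179.9, -0.1, -1.8]
force: [-0.9, 3.7, 5.2]
opening: 0.0088
gripper_force: 30.0
```

Run:
```python
from plant import ctrl
import cv2,numpy as np
from h import *
s=ctrl.snapshot("scene");np.savez("pics/scene5.npz",**s);a=cam("scene0")
for im in (a["img"],s["img"]):
    h=cv2.cvtColor(im,cv2.COLOR_RGB2HSV)
    y=((h[:,:,0]>15)&(h[:,:,0]<35)&(h[:,:,1]>110)).astype(int)
    print([int(np.argmax(y[r,230:])+230) for r in range(192,230,4)])
```

```text
[255, 255, 254, 254, 253, 253, 253, 252, 252, 252]
[255, 254, 254, 253, 253, 253, 252, 252, 251, 251]
```

In the tool's units: 0.3 cm / 30 = 0.01, 0.2 cm / 30 = 0.0067.

{"op": "send_rows", "data": {"plan": [[[0,0.0033,0,0,0,0],[0,0.0067,0,0,0,0],[0,0.01,0,0,0,0],[0,0.01,0,0,0,0]]]}}

```text
clock: 12.27
tool_pos: [0.5692, -0.0199, 0.0778]
orientation: [-179.9, -0.1, -1.8]
force: [-1.3, 5.5, 5.2]
opening: 0.0086
gripper_force: 30.0
```

In the tool's units: 0.2 cm / 30 = 0.0067, 0.1 cm / 30 = 0.0033.

{"op": "send_rows", "data": {"plan": [[[0,0.0033,0,0,0,0],[0,0.0067,0,0,0,0],[0,0.0067,0,0,0,0]]]}}

```text
clock: 12.52
tool_pos: [0.5691, -0.0221, 0.0777]
orientation: [-179.9, -0.1, -1.8]
force: [-0.9, 3.9, 5.2]
opening: 0.0087
gripper_force: 30.0
```

In the tool's units: 0.2 cm / 30 = 0.0067, 0.1 cm / 30 = 0.0033.

{"op": "send_rows", "data": {"plan": [[[0,0.0033,0,0,0,0],[0,0.0067,0,0,0,0],[0,0.0067,0,0,0,0]]]}}

```text
clock: 12.77
tool_pos: [0.5689, -0.0245, 0.0777]
orientation: [-180.0, -0.1, -1.8]
force: [0.4, 1.8, 5.5]
opening: 0.0087
gripper_force: 30.0
```

In the tool's units: 0.2 cm / 30 = 0.0067, 0.1 cm / 30 = 0.0033.

{"op": "send_rows", "data": {"plan": [[[0,0.0033,0,0,0,0],[0,0.0067,0,0,0,0],[0,0.0067,0,0,0,0]]]}}

```text
clock: 13.02
tool_pos: [0.568, -0.027, 0.077]
orientation: [180.0, 0.0, -1.8]
force: [0.7, 2.3, 0.9]
opening: 0.0088
gripper_force: 30.0
```

In the tool's units: 0.1 cm / 30 = 0.0033, 0.05 cm / 30 = 0.0017.

{"op": "send_rows", "data": {"plan": [[[0,0,0.0017,0,0,0],[0,0,0.0033,0,0,0],[0,0,0.0033,0,0,0]]]}}

```text
clock: 13.27
tool_pos: [0.5677, -0.0271, 0.0759]
orientation: [180.0, 0.1, -1.8]
force: [1.5, -0.5, 1.5]
opening: 0.0087
gripper_force: 30.0
```

In the tool's units: 0.25 cm / 30 = 0.0083, 0.2 cm / 30 = 0.0067.

{"op": "send_rows", "data": {"plan": [[[0,0,0.0017,0,0,0],[0,0,0.0033,0,0,0],[0,0,0.005,0,0,0],[0,0,0.0067,0,0,0],[0,0,0.0083,0,0,0],[0,0,0.0083,0,0,0]]]}}

```text
clock: 13.77
tool_pos: [0.568, -0.027, 0.0736]
orientation: [180.0, 0.0, -1.8]
force: [-0.4, -1.8, 1.9]
opening: 0.0089
gripper_force: 30.0
```

In the tool's units: 0.3 cm / 30 = 0.01, 0.2 cm / 30 = 0.0067.

{"op": "send_rows", "data": {"plan": [[[0,0.001,0.0033,0,0,0],[0,0.001,0.0067,0,0,0],[0,0.001,0.01,0,0,0],[0,0.001,0.01,0,0,0]]]}}

```text
clock: 14.1
tool_pos: [0.568, -0.0271, 0.0705]
orientation: [180.0, 0.0, -1.8]
force: [0.5, -0.8, 0.5]
opening: 0.0089
gripper_force: 30.0
```

In the tool's units: 0.3 cm / 30 = 0.01, 0.2 cm / 30 = 0.0067.

{"op": "send_rows", "data": {"plan": [[[0,0,0.0033,0,0,0],[0,0,0.0067,0,0,0],[0,0,0.01,0,0,0],[0,0,0.01,0,0,0]]]}}

```text
clock: 14.43
tool_pos: [0.568, -0.0271, 0.0674]
orientation: [180.0, 0.0, -1.8]
force: [0.7, -1.6, -0.4]
opening: 0.009
gripper_force: 30.0
```

In the tool's units: 0.2 cm / 30 = 0.0067, 0.1 cm / 30 = 0.0033.

{"op": "send_rows", "data": {"plan": [[[0,0,0.0033,0,0,0],[0,0,0.0067,0,0,0],[0,0,0.0067,0,0,0]]]}}

```text
clock: 14.68
tool_pos: [0.568, -0.0271, 0.0656]
orientation: [180.0, 0.0, -1.8]
force: [-0.2, -1.3, -0.2]
opening: 0.0086
gripper_force: 30.0
```

In the tool's units: 0.06 cm / 30 = 0.002, 0.04 cm / 30 = 0.0013.

{"op": "send_rows", "data": {"plan": [[[0,0,0.0013,0,0,0],[0,0,0.002,0,0,0],[0,0,0.002,0,0,0],[0,0,0.002,0,0,0]]]}}

```text
clock: 15.02
tool_pos: [0.5681, -0.0271, 0.0652]
orientation: [180.0, 0.0, -1.8]
force: [0.5, -1.1, 1.4]
opening: 0.009
gripper_force: 30.0
```

In the tool's units: 0.04 cm / 30 = 0.0013, 0.03 cm / 30 = 0.001.

{"op": "send_rows", "data": {"plan": [[[0,0,0.001,0,0,0],[0,0,0.0013,0,0,0],[0,0,0.0013,0,0,0],[0,0,0.0013,0,0,0]]]}}

```text
clock: 15.35
tool_pos: [0.5681, -0.0271, 0.0648]
orientation: [180.0, 0.0, -1.8]
force: [0.8, -1.6, 1.2]
opening: 0.009
gripper_force: 30.0
```

In the tool's units: 0.04 cm / 30 = 0.0013, 0.03 cm / 30 = 0.001.

{"op": "send_rows", "data": {"plan": [[[0,0,0.001,0,0,0],[0,0,0.0013,0,0,0],[0,0,0.0013,0,0,0],[0,0,0.0013,0,0,0]]]}}

```text
clock: 15.68
tool_pos: [0.5681, -0.0271, 0.0648]
orientation: [180.0, -0.0, -1.8]
force: [-1.7, -1.5, 4.5]
opening: 0.0088
gripper_force: 30.0
```

The flange has made contact at 4.5 N. Now the quarter turn.

In the tool's units: 20 degrees / 360 = 0.0556.

{"op": "send_rows", "data": {"plan": [[[0,0,0,0,0,0.0111],[0,0,0,0,0,0.0222],[0,0,0,0,0,0.0333],[0,0,0,0,0,0.0444],[0,0,0,0,0,0.0556],[0,0,0,0,0,0.0556]]]}}

```text
clock: 16.18
tool_pos: [0.5685, -0.0269, 0.0648]
orientation: [-180.0, -0.0, -21.9]
force: [0.1, -0.9, 4.9]
opening: 0.0089
gripper_force: 30.0
```

In the tool's units: 35 degrees / 360 = 0.0972.

{"op": "send_rows", "data": {"plan": [[[0,0,0,0,0,0.0139],[0,0,0,0,0,0.0278],[0,0,0,0,0,0.0417],[0,0,0,0,0,0.0556],[0,0,0,0,0,0.0694],[0,0,0,0,0,0.0833],[0,0,0,0,0,0.0972],[0,0,0,0,0,0.0972]]]}}

```text
clock: 16.85
tool_pos: [0.569, -0.0266, 0.0648]
orientation: [-179.9, -0.0, -56.9]
force: [0.8, 1.0, 3.0]
opening: 0.0088
gripper_force: 30.0
```

In the tool's units: 35 degrees / 360 = 0.0972.

{"op": "send_rows", "data": {"plan": [[[0,0,0,0,0,0.0139],[0,0,0,0,0,0.0278],[0,0,0,0,0,0.0417],[0,0,0,0,0,0.0556],[0,0,0,0,0,0.0694],[0,0,0,0,0,0.0833],[0,0,0,0,0,0.0972],[0,0,0,0,0,0.0972]]]}}

```text
clock: 17.52
tool_pos: [0.5692, -0.0265, 0.0648]
orientation: [-179.9, 0.0, -91.7]
force: [1.2, 1.4, 3.6]
opening: 0.0089
gripper_force: 30.0
```

{"op": "send_rows", "data": {"plan": [[[0,0,0,0,0,0],[0,0,0,0,0,0],[0,0,0,0,0,0],[0,0,0,0,0,0],[0,0,0,0,0,0]]], "fingers": 0.35}}

```text
clock: 17.93
tool_pos: [0.5677, -0.0272, 0.0641]
orientation: [180.0, -0.0, -91.7]
force: [-0.4, 0.1, 0.0]
opening: 0.0298
gripper_force: 0.0
```

In the tool's units: -13 cm / 30 = -0.4333, -12 cm / 30 = -0.4.

{"op": "send_rows", "data": {"plan": [[[0,0,-0.0167,0,0,0],[0,0,-0.05,0,0,0],[0,0,-0.1,0,0,0],[0,0,-0.2,0,0,0],[0,0,-0.3,0,0,0],[0,0,-0.4,0,0,0],[0,0,-0.4333,0,0,0],[0,0,-0.4333,0,0,0]]]}}

```text
clock: 18.6
tool_pos: [0.5701, -0.0269, 0.1989]
orientation: [-179.6, 0.1, -91.7]
force: [-0.6, 0.1, 0.2]
opening: 0.0309
gripper_force: 0.0
```

Run:
```python
from plant import ctrl
import cv2,numpy as np
o=ctrl.get_obs();print({k:np.round(o[k],4).tolist() for k in ["tool_pos","force","opening"]})
ims=[]
for n,(x,y,w,h) in {"scene":(240,176,80,120),"side":(220,140,80,120)}.items():
    s=ctrl.snapshot(n)["img"]
    ims.append(cv2.resize(s[y:y+h,x:x+w,::-1],(400,600),interpolation=cv2.INTER_CUBIC))
cv2.imwrite("pics/m6.png",cv2.convertScaleAbs(np.hstack(ims),alpha=1.4))
```

```text
{'tool_pos': [0.5701, -0.0269, 0.1989], 'force': [-0.6481, 0.061, 0.2183], 'opening': 0.0309}
```

View pics/m6.png

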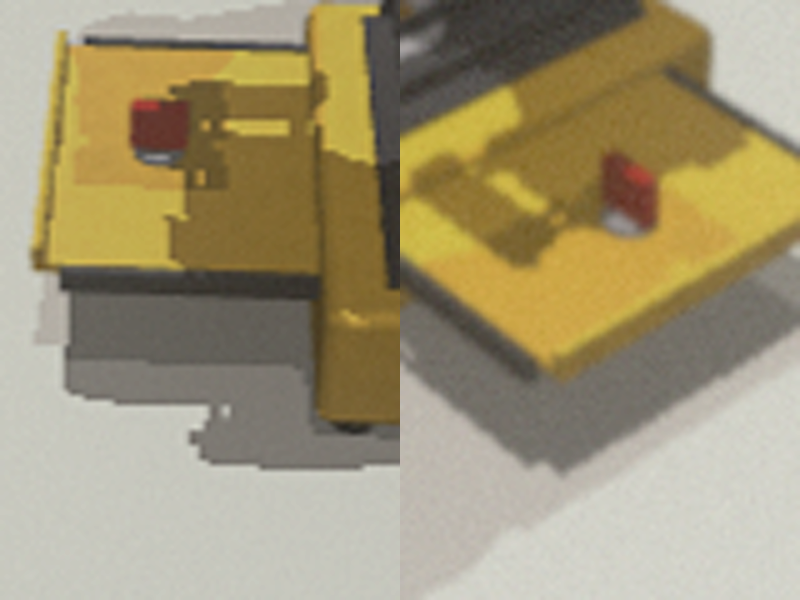

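The thumbscrew stands flush on the drawn flap at scene crop (160,130) and side crop (630,195). Its wing is now along the stove's y, and the gripper is clear. I'll hand the job in.

```bash
python3 -c "
from plant import ctrl
print(ctrl.close_job())"
```

```text
the job is handed in; nothing more can be done
None
```

The thumbscrew is through the flap and bracket slots with its flange flush on the flap, turned a quarter turn and released. I didn't tug it to test the lock; forces I read on the stove stayed below 10 N, and the job was handed in at about 19 s with no verdict returned.

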